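# Find and switch off the outlet left on

## Task

Before work starts on the opened television, one of the four outlets on the bench strip is still switched on: its push key is latched slightly down. With closed fingertips tap the four keys lightly, one after another from the left end of the row (as the robot sees it) to the right, to find the latched one without pressing any of them down; then gently press that key fully down and let go, so that it springs up. Press no other key and leave the tools and parts around the strip where they are.

Things in the scene. Friction and masses are not known exactly. Their poses are not given: they have to be found in the camera images.
- strip: white outlet strip screwed to the table (does not move): 100 mm (x) by 320 mm (y) by 50 mm high. Origin at the centre of its underside, on the table; x points to its back (away from the robot), y along its length to its left end as the robot sees it, z up. It carries four identical grey push keys in a row along its front and four sockets behind them.
- key_row (a point): middle of the key row, on the strip's top face. Keys are 66 mm apart along the strip's y: centres at +99, +33, -33, -99 mm for keys 1, 2, 3, 4 (left to right). Three start up and one, any of the four, latched 3 mm down.
- socket_row (a point): middle of the row of flush sockets, on the strip's top, 49 mm behind the key row. Black chargers, 36 mm (x) by 42 mm (y) and 20 mm high above the strip's top, are plugged in behind keys 2 and 4; their front faces are 34 mm behind the key centres.
- key1 (a joint): downward travel of key 1 from the left, in m: 0 up, 0.003 latched, 0.007 fully down. An up key gives at 1.2 N, then 0.8 N per mm; over 4.6 mm counts as pressed. The latched key does not give below 3.6 N; pushed fully down (about 7 N) its latch lets go and it springs up to 0 as the finger lifts. Over 30 N is too hard.
- key1_top (a point): centre of the flat top of key 1 (moves with the key), 22 mm (strip's x) by 26 mm (strip's y). It is 62 mm above the table (12 mm above the strip) when up, 59 mm when latched, 55 mm when fully down.
- key2 (a joint): downward travel of key 2 from the left, in m: 0 up, 0.003 latched, 0.007 fully down. An up key gives at 1.2 N, then 0.8 N per mm; over 4.6 mm counts as pressed. The latched key does not give below 3.6 N; pushed fully down (about 7 N) its latch lets go and it springs up to 0 as the finger lifts. Over 30 N is too hard.
- key2_top (a point): centre of the flat top of key 2 (moves with the key), 22 mm (strip's x) by 26 mm (strip's y). It is 62 mm above the table (12 mm above the strip) when up, 59 mm when latched, 55 mm when fully down.
- key3 (a joint): downward travel of key 3 from the left, in m: 0 up, 0.003 latched, 0.007 fully down. An up key gives at 1.2 N, then 0.8 N per mm; over 4.6 mm counts as pressed. The latched key does not give below 3.6 N; pushed fully down (about 7 N) its latch lets go and it springs up to 0 as the finger lifts. Over 30 N is too hard.
- key3_top (a point): centre of the flat top of key 3 (moves with the key), 22 mm (strip's x) by 26 mm (strip's y). It is 62 mm above the table (12 mm above the strip) when up, 59 mm when latched, 55 mm when fully down.
- key4 (a joint): downward travel of key 4 from the left, in m: 0 up, 0.003 latched, 0.007 fully down. An up key gives at 1.2 N, then 0.8 N per mm; over 4.6 mm counts as pressed. The latched key does not give below 3.6 N; pushed fully down (about 7 N) its latch lets go and it springs up to 0 as the finger lifts. Over 30 N is too hard.
- key4_top (a point): centre of the flat top of key 4 (moves with the key), 22 mm (strip's x) by 26 mm (strip's y). It is 62 mm above the table (12 mm above the strip) when up, 59 mm when latched, 55 mm when fully down.
- screwdriver: loose screwdriver, 190 mm long, lying on the table along the strip's front; origin on its underside at about mid-length, x along the shaft
- jar: loose closed glass screw jar, 54 mm diameter, 60 mm tall, off the strip's left end; origin at the centre of its underside
- spool: loose metal reel, 52 mm diameter, 40 mm tall, standing behind the strip; origin at the centre of its underside
- meter: loose yellow multimeter lying face up, 130 x 70 x 36 mm, off the strip's right end; origin at the centre of its underside
- pliers: loose pliers lying behind the strip, about 145 mm long, 14 mm high; origin at the underside of the pivot
- capacitor: loose black can-shaped capacitor, 25 mm diameter, 35 mm tall, standing in front of the strip's right end; origin at the centre of its underside

How it is judged (in metres and radians):
On the way, in this order (a step that is already met when the one before it is completed fails the run):
1. key 1 (counted from the left) is touched by the fingers (contact force between the fingers and key1 above 0.4 N), for 0.02 s.
2. key 2 (counted from the left) is touched by the fingers (contact force between the fingers and key2 above 0.4 N), for 0.02 s.
3. key 3 (counted from the left) is touched by the fingers (contact force between the fingers and key3 above 0.4 N), for 0.02 s.
4. key 4 (counted from the left) is touched by the fingers (contact force between the fingers and key4 above 0.4 N), for 0.02 s.
5. the key that was latched has been pressed and has sprung up (((distance of key1_top from where it was at the start of the episode above 0.002 m and value of joint key1 below 0.0008 m) or (distance of key2_top from where it was at the start of the episode above 0.002 m and value of joint key2 below 0.0008 m) or (distance of key3_top from where it was at the start of the episode above 0.002 m and value of joint key3 below 0.0008 m) or (distance of key4_top from where it was at the start of the episode above 0.002 m and value of joint key4 below 0.0008 m))), for 0.1 s.
At the end, for the whole second after the job is handed in: all four keys stand fully up (each within 0.8 mm), and every loose thing is within 15 mm of where it began (value of joint each of key1, key2, key3, key4 below 0.0008 m and not (distance of screwdriver from where it was at the start of the episode above 0.015 m) and not (distance of jar from where it was at the start of the episode above 0.015 m) and not (distance of spool from where it was at the start of the episode above 0.015 m) and not (distance of meter from where it was at the start of the episode above 0.015 m) and not (distance of pliers from where it was at the start of the episode above 0.015 m) and not (distance of capacitor from where it was at the start of the episode above 0.015 m)); the robot touches nothing.
It fails at once if a key that was up is pressed (more than 4.6 mm down) (distance of any of key1_top, key2_top, key3_top, key4_top from where it was at the start of the episode above 0.0046 m).
It fails at once if a key is struck or pressed with more than 30 N (contact force between the fingers and key1 above 30 N or contact force between the fingers and key2 above 30 N or contact force between the fingers and key3 above 30 N or contact force between the fingers and key4 above 30 N).
It fails at once if a tool or part beside the strip is shifted or lifted (more than 15 mm) (distance of any of screwdriver, jar, spool, meter, pliers, capacitor from where it was at the start of the episode above 0.015 m).
It also fails if it takes over 48 s, if anything falls off the work surface, if the arm or the gripper's body presses on something with over 40 N, if the wrist force passes 120 N, or if a joint passes its speed limit or range.

## Robot

A 7-joint arm with a two-finger parallel gripper is mounted at the origin on the work surface. World frame = base frame: x ahead of the robot, y to its left, z up, the work surface at z = 0. Lengths are in m, angles in degrees, forces in N, time in s.
With the tool pointing down it reaches from about 0.4 to 0.9 m from the base axis. Payload 5.6 kg.
Tool frame: the origin (TCP) lies at the very end of the fingers, on their centre line; the grasp point (between the pads) lies 19 mm behind it; z points along the fingers, y is the line along which they close (so a half turn about z gives the same grasp; the last joint's range is limited). The gripper opens to 92 mm and grips with 3 to 60 N. Pads are 20 mm wide; open, the fingers measure 128 mm over their backs; the gripper's body (75 mm by 189 mm) begins 69 mm behind the grasp point.
Start: joints at [-68.87, 26.786, -0.665, 91.828, 0.344, 61.387, -3.226], TCP at [0.26, 0.596, 0.215] pointing down, gripper open.
Joint ranges: [-144.91, 144.91], [-17.63, 115.5], [-89.93, 88.59], [15.96, 139.68], [-74.01, 254.01], [8.47, 105.57], [-167.45, 167.45]. Speed limits (degrees/s): [147.25, 147.25, 180, 180, 180, 180, 180].

## Interface

Orientations are given as a 3x3 rotation matrix whose columns are the frame's x, y, z axes.
In Python, from cell import state, snapshot, camera_params, job_done, look_for, outline_of, landmark_of gives the robot as it stands. The module is installed in compiled form; this text tells all that it offers.
- The arm moves only by the tool move_arm, never from a script. Its arguments are lists of equal length, an entry for each row: "linear": the shift along the tool's x, y, z each as a share of 0.02 m, from -1 to 1, a list of three; "yaw": the turn about the tool's z as a share of 0.12 rad, from -1 to 1; "jaw": the opening, from 0 (shut) to 1 (fully open). In form: {"linear": [[x, y, z], ...], "yaw": [yaw, ...], "jaw": [jaw, ...]}. A call has 1 to 5 rows; each row shifts and turns the commanded pose from where the row before left it, along the tool's axes as they then stand; what a row does not reach is not made up. A row lasts 1/12 s, in which the tool goes at most 41.7 mm and 7.16 degrees, less where a joint would pass 70% of its speed; a pose out of reach is approached as far as the arm can. A call with a number of a shift or a turn outside -1 to 1 is refused whole. A call with a gripper value outside its range is refused whole. The fingers move at their own pace and stop on an object; "newtons" is the grip in N (left out, the last holds). Time passes only in rows, so rows that do not move let the fingers close. It gives the time, the measured TCP pose, the force, the opening and the grip force at its end, in the units of the state.
- state(): the state, without advancing time (a new reading comes with each control period).
- snapshot(name): name is "scene" or "top"; returns the picture (400x640x3 uint8, red, green, blue); there is no depth.
- camera_params(name): a dict with "vfov" (degrees; the focal length in pixels is half the picture's height over the tangent of half this angle, whatever the lens; pixels are square), "cx", "cy" (the principal point, pixels), "k1" (the pictures are not rectified: a ray, as slopes to the right and down, at radius r is drawn at 1 + k1 r^2 times it, then the intrinsics apply), "R" (3x3) and "t" (3): a world point X has camera coordinates R X + t. Camera axes: x right, y down, z forward; pixel columns grow to the right and rows downward; lengths in m; the calibration is good to about 2 mm. A picture is of the moment at which its call begins. camera_params takes no time and is no camera call.
- job_done(): hands the job in; it is judged then, once.
Trained networks look in the newest picture that a camera, given by its name, has taken for a name from the list of things; names that differ only in an ending like _2 or _b are one class to them, and where a whole thing is asked for, a point or a joint stands for the part that bears it (a point fixed in the world has none). Each returns a list of dicts, best first, with "p" (0 to 1); they miss things now and then, are a little off and sometimes report something else, mostly with a low value. They report only what shows in the picture. A call takes as long as a camera call.
- look_for(camera, target): "at" ([x, y, z] in m, in the coordinates of the camera as it stood for that picture, good to about 4 mm: the middle of the surface that is visible of it).
- outline_of(camera, target): "region" (400x640 bool, what is visible of it).
- landmark_of(camera, target): "at" ([x, y, z] in m, in the coordinates of the camera as it stood for that picture, good to about 4 mm: a listed point, or the origin of a listed thing).
The state is a dict: "time_s": time; "q": joint angles; "dq": joint speeds; "effort": joint torques, N m; "tool_pos": TCP position; "tool_rot": TCP orientation; "force": force on the tool from outside, world axes, zero at the start; "torque": the same for the moment, N m; "gripper_width": finger opening in m; "grip_force": force on a finger pad.
Only numpy, scipy, OpenCV 4.12 (cv2) and the standard library are available. Lean on these libraries where they do the work, as an engineer would, in place of code of your own. Each camera call takes 0.05 s, during which the arm holds its last target. There are 200 camera calls.

## Working session

There is one attempt and no reset: what is moved stays moved. The work goes in short steps, Python scripts to look and compute and a tool call to move; the robot and the scene stay as the last step left them, time stands still between calls to the robot, and variables do not carry over. Pictures are saved under pics/ and viewed, at most 10 in all, crops included, and the job is handed in when it is done.

Besides the shell and the picture viewer there is one more tool, called in YAML: its name, and indented under it one key for each argument. move_arm: Moves the arm, as the interface text tells. Shift numbers are shares of 0.02 m and turn numbers shares of 0.12 rad, none past 1 either way. Its arguments: {"type":"object","properties":{"linear":{"type":"array"},"yaw":{"type":"array"},"jaw":{"type":"array"},"newtons":{"type":"number"}},"required":["linear","yaw","jaw"]}

```bash
mkdir -p pics
cat > h.py <<'E'
import numpy as np, cv2
from cell import *
def w(cam,p):
    c=camera_params(cam); return np.array(c["R"]).T@(np.array(p)-np.array(c["t"]))
E
python3 - <<'E'
from h import *
np.set_printoptions(precision=4,suppress=True)
for c in("scene","top"):
    cv2.imwrite(f"pics/{c}0.png",snapshot(c)[:,:,::-1])
    for n in("strip","key_row","socket_row","key1_top","key2_top","key3_top","key4_top","jar","meter","capacitor","screwdriver"):
        print(c,n,[(w(c,d["at"]),round(d["p"],2)) for d in landmark_of(c,n)[:4]])
s=state();print(s["time_s"],s["tool_pos"],s["tool_rot"],s["force"])
E
```

```text
scene strip [(array([ 0.5225,  0.1244, -0.0008]), 0.9)]
scene key_row [(array([0.5   , 0.1229, 0.0525]), 0.56)]
scene socket_row [(array([0.5448, 0.1275, 0.0539]), 0.84)]
scene key1_top [(array([0.483 , 0.2169, 0.0582]), 0.65)]
scene key2_top [(array([ 0.643 ,  0.0827, -0.    ]), 0.62), (array([0.493 , 0.1527, 0.0594]), 0.54)]
scene key3_top [(array([0.5043, 0.091 , 0.0613]), 0.63)]
scene key4_top [(array([0.5166, 0.0263, 0.0624]), 0.53)]
scene jar [(array([0.4742, 0.3247, 0.0014]), 0.6), (array([0.6143, 0.1926, 0.0036]), 0.38)]
scene meter [(array([ 0.548 , -0.0957, -0.0034]), 0.62)]
scene capacitor [(array([ 0.4504, -0.0209,  0.0015]), 0.45)]
scene screwdriver [(array([ 0.4325,  0.1211, -0.0036]), 0.87)]
top strip [(array([ 0.5254,  0.1226, -0.0021]), 0.89), (array([0.474 , 0.3218, 0.0028]), 0.24)]
top key_row [(array([0.5025, 0.1203, 0.0503]), 0.95), (array([ 0.6418,  0.0872, -0.0025]), 0.43)]
top socket_row [(array([0.5481, 0.1313, 0.0512]), 0.62)]
top key1_top [(array([0.4858, 0.2183, 0.0628]), 0.69)]
top key2_top [(array([0.4936, 0.1494, 0.0598]), 0.49)]
top key3_top [(array([0.5105, 0.087 , 0.0628]), 0.68)]
top key4_top [(array([0.5152, 0.0273, 0.0628]), 0.6)]
top jar [(array([0.4746, 0.3262, 0.0003]), 0.93), (array([0.5007, 0.1229, 0.0461]), 0.6)]
top meter []
top capacitor [(array([ 0.4468, -0.0277, -0.0001]), 0.64), (array([ 0.435 ,  0.1226, -0.0003]), 0.23)]
top screwdriver [(array([0.4378, 0.1207, 0.0001]), 0.76)]
1.2 [0.2602 0.5957 0.2146] [[-0.9164  0.4003  0.0001]
 [ 0.4003  0.9164  0.    ]
 [-0.0001  0.0001 -1.    ]] [ 0.3465 -0.3103 -0.4369]
```

View pics/top0.png

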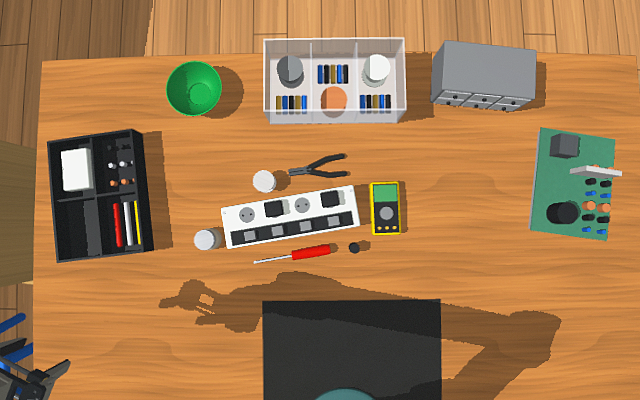

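View pics/scene0.png

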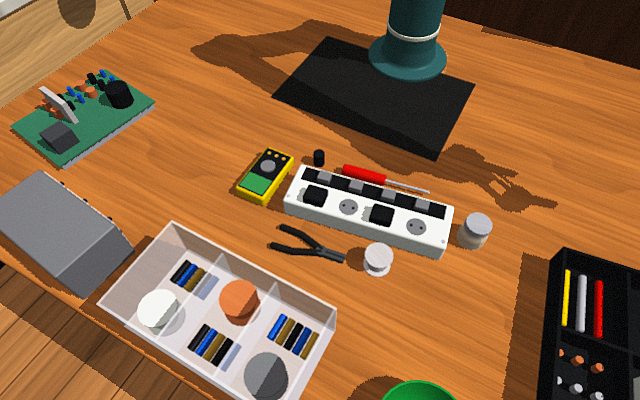

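Run:
```python
from h import *
# fit strip pose from all keys (mean of two cams)
K=np.array([[.4844,.2176],[.4933,.151],[.5075,.089],[.516,.0268]]);s=np.array([99,33,-33,-99])/1e3
c=K.mean(0);d=(s@(K-c));a=np.arctan2(-d[0],d[1])
u=np.array([-np.sin(a),np.cos(a)]);P=c+s[:,None]*u
print("yaw",np.degrees(a),P)
# project to top pic for check
cp=camera_params("top");im=cv2.imread("pics/top0.png")
f=200/np.tan(np.radians(cp["vfov"]/2))
for p in P:
    for dx,dy in((0,0),(.011,.013),(-.011,.013),(.011,-.013),(-.011,-.013)):
        q=p+dy*u+dx*np.array([u[1],-u[0]])
        X=np.array(cp["R"])@np.r_[q,.062]+np.array(cp["t"]);m=X[:2]/X[2];m=m*(1+cp["k1"]*(m@m))
        cv2.circle(im,(int(round((f*m[0]+cp["cx"])*8)),int(round((f*m[1]+cp["cy"])*8))),6,(0,0,255),-1,shift=3)
        if dx==0: print(f*m[0]+cp["cx"],f*m[1]+cp["cy"])
cv2.imwrite("pics/ov.png",im)
```

```text
yaw 9.749135279048932 [[0.48353587 0.2186703 ]
 [0.49471196 0.15362343]
 [0.50588804 0.08857657]
 [0.51706413 0.0235297 ]]
249.03565135388715 235.61277627388512
277.03192850335756 230.53876149433148
305.11542704137537 225.43156658867463
333.2260086254015 220.30218752036785
```

Both pictures show the four keys in the top view at about (249,236), (278,231), (306,226) and (333,220). My projections fall on them, so I'm setting out.

move_arm:
  linear:
    - [0,0,0]
    - [0,0,0]
    - [0,0,0]
    - [0,0,0]
    - [0,0,0]
  yaw: [-0.97,-0.97,-0.97,-0.97,-0.97]
  jaw: [0,0,0,0,0]
  newtons: 10

```text
time_s: 1.62
tool_pos: [0.2602, 0.5957, 0.2146]
tool_rot: [[-0.985, -0.175, 0.0], [-0.175, 0.985, 0.0], [-0.0, 0.0, -1.0]]
force: [0.9, 0.2, -0.6]
gripper_width: 0.0608
grip_force: 0.0
```

move_arm:
  linear:
    - [-0.38,-1,0]
    - [-0.38,-1,0]
    - [-0.38,-1,0]
    - [-0.38,-1,0]
    - [-0.38,-1,0]
  yaw: [0,0,0,0,0]
  jaw: [0,0,0,0,0]

```text
time_s: 2.03
tool_pos: [0.3151, 0.5026, 0.2146]
tool_rot: [[-0.986, -0.169, 0.0], [-0.169, 0.986, 0.0], [-0.0, 0.0, -1.0]]
force: [0.3, -0.6, -0.5]
gripper_width: 0.0274
grip_force: 0.0
```

move_arm:
  linear:
    - [-0.38,-1,0]
    - [-0.38,-1,0]
    - [-0.38,-1,0]
    - [-0.38,-1,0]
    - [-0.38,-1,0]
  yaw: [0,0,0,0,0]
  jaw: [0,0,0,0,0]

```text
time_s: 2.45
tool_pos: [0.3695, 0.4105, 0.2148]
tool_rot: [[-0.986, -0.169, 0.0], [-0.169, 0.986, 0.0], [-0.0, 0.0, -1.0]]
force: [-0.1, 0.6, -1.1]
gripper_width: 0.0009
grip_force: 0.0
```

move_arm:
  linear:
    - [-0.38,-1,0]
    - [-0.38,-1,0]
    - [-0.38,-1,0]
    - [-0.38,-1,0]
    - [-0.38,-1,0]
  yaw: [0,0,0,0,0]
  jaw: [0,0,0,0,0]

```text
time_s: 2.87
tool_pos: [0.4239, 0.3184, 0.2148]
tool_rot: [[-0.986, -0.169, 0.0], [-0.169, 0.986, 0.0], [-0.0, 0.0, -1.0]]
force: [0.7, 0.0, -0.3]
gripper_width: 0.0004
grip_force: 0.0
```

move_arm:
  linear:
    - [-0.4,-1,0]
    - [-0.4,-1,0.2]
    - [-0.4,-1,0.6]
    - [-0.4,-1,1]
    - [-0.4,-1,1]
  yaw: [0,0,0,0,0]
  jaw: [0,0,0,0,0]

```text
time_s: 3.28
tool_pos: [0.4808, 0.2269, 0.1588]
tool_rot: [[-0.986, -0.169, 0.002], [-0.169, 0.986, 0.001], [-0.002, 0.001, -1.0]]
force: [-0.9, -0.1, -0.6]
gripper_width: 0.0005
grip_force: 0.0
```

move_arm:
  linear:
    - [0,0,1]
    - [0,0,0.8]
    - [0,0,0]
    - [0,0,0]
    - [0,0,0]
  yaw: [0,0,0,0,0]
  jaw: [0,0,0,0,0]

```text
time_s: 3.7
tool_pos: [0.4803, 0.2281, 0.1235]
tool_rot: [[-0.985, -0.17, 0.001], [-0.17, 0.985, 0.001], [-0.001, 0.001, -1.0]]
force: [0.0, 0.1, -0.9]
gripper_width: 0.0006
grip_force: 0.0
```

```bash
cat >> h.py <<'E'
T=np.array([[0.48353587,0.2186703],[0.49471196,0.15362343],[0.50588804,0.08857657],[0.51706413,0.0235297]])
def tap(k=None,n=6,base=None):
    F=[];Z=[]
    for i in range(n): snapshot("top");s=state();F.append(s["force"]);Z.append(s["tool_pos"])
    p=np.mean(Z,0);print(round(s["time_s"],2),"pos",p.round(5),"F",np.mean(F,0).round(2),"sdz",np.std(F,0)[2].round(2),s["gripper_width"])
    if k: print("offset tool x,y (units)",(np.array(s["tool_rot"]).T@np.r_[T[k-1]-p[:2],0])[:2]/.02)
E
python3 - <<'E'
from h import *
tap(1)
cv2.imwrite("pics/near.png",cv2.resize(snapshot("top")[150:290,180:420,::-1],None,fx=3,fy=3))
cv2.imwrite("pics/nears.png",cv2.resize(snapshot("scene")[110:290,270:510,::-1],None,fx=3,fy=3))
E
```

```text
4.0 pos [0.48026 0.22809 0.12368] F [0.01 0.08 0.04] sdz 0.47 0.0003657212941039976
offset tool x,y (units) [-0.08154815 -0.49189957]
```

View pics/nears.png

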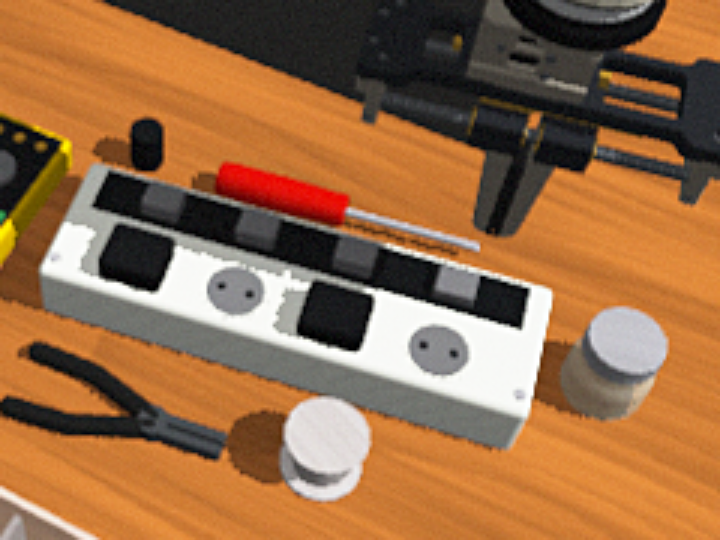

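The scene crop shows the closed fingertips above key 1, at about (495,230) with the key at (458,283). The chargers behind keys 2 and 4 are clear of the path.

move_arm:
  linear:
    - [-0.08,-0.49,0.8]
    - [0,0,0.8]
    - [0,0,0.7]
    - [0,0,0.5]
    - [0,0,0]
  yaw: [0,0,0,0,0]
  jaw: [0,0,0,0,0]

```text
time_s: 4.52
tool_pos: [0.4817, 0.2175, 0.0648]
tool_rot: [[-0.986, -0.169, -0.003], [-0.169, 0.986, -0.002], [0.003, -0.001, -1.0]]
force: [-0.8, 0.8, 0.1]
gripper_width: 0.0003
grip_force: 0.0
```

Run:
```python
from h import *
tap(1)
```

```text
4.82 pos [0.48319 0.21835 0.06697] F [ 0.14 -0.31  0.32] sdz 0.88 0.000620667218833064
offset tool x,y (units) [-0.01977046  0.0130984 ]
```

move_arm:
  linear:
    - [0,0,0.1]
    - [0,0,0.1]
    - [0,0,0.1]
    - [0,0,0.05]
    - [0,0,0]
  yaw: [0,0,0,0,0]
  jaw: [0,0,0,0,0]

```text
time_s: 5.23
tool_pos: [0.4828, 0.2181, 0.0595]
tool_rot: [[-0.986, -0.169, -0.0], [-0.169, 0.986, -0.0], [0.0, -0.0, -1.0]]
force: [-0.4, 0.1, 2.3]
gripper_width: 0.0004
grip_force: 0.9
```

Run:
```python
from h import *
tap(1)
```

```text
5.53 pos [0.48285 0.21808 0.05957] F [-0.48 -0.36  0.32] sdz 0.6 0.0006752767237949871
offset tool x,y (units) [-0.03886885  0.02305132]
```

move_arm:
  linear:
    - [0,0,0.03]
    - [0,0,0.02]
    - [0,0,0]
  yaw: [0,0,0]
  jaw: [0,0,0]

```text
time_s: 5.78
tool_pos: [0.4829, 0.2181, 0.0587]
tool_rot: [[-0.986, -0.169, -0.0], [-0.169, 0.986, -0.0], [0.0, -0.0, -1.0]]
force: [-1.5, -0.7, 3.4]
gripper_width: 0.0004
grip_force: 2.0
```

Run:
```python
from h import *
tap(1)
```

```text
6.08 pos [0.48291 0.2181  0.05869] F [-0.94 -0.97  3.89] sdz 0.51 0.0005195728628568577
offset tool x,y (units) [-0.03549135  0.02271919]
```

move_arm:
  linear:
    - [0,0,-0.3]
    - [0,0,-0.3]
    - [0,-0.5,0]
    - [0,-0.9,0]
    - [0,-0.9,0]
  yaw: [0,0,0,0,0]
  jaw: [0,0,0,0,0]

```text
time_s: 6.5
tool_pos: [0.4911, 0.1722, 0.0709]
tool_rot: [[-0.985, -0.171, 0.001], [-0.171, 0.985, 0.0], [-0.001, 0.0, -1.0]]
force: [-0.2, 0.1, -0.1]
gripper_width: 0.0006
grip_force: 0.0
```

move_arm:
  linear:
    - [0,-0.7,0]
    - [0,-0.3,0]
    - [0,0,0.1]
    - [0,0,0]
    - [0,0,0]
  yaw: [0,0,0,0,0]
  jaw: [0,0,0,0,0]

```text
time_s: 6.92
tool_pos: [0.4939, 0.1539, 0.0684]
tool_rot: [[-0.985, -0.17, -0.0], [-0.17, 0.985, 0.0], [0.0, 0.001, -1.0]]
force: [0.1, -0.3, -0.6]
gripper_width: 0.0005
grip_force: 0.0
```

```bash
sed -i 's/s\["gripper_width"\])/"grip",s["grip_force"])/' h.py
python3 - <<'E'
from h import *
tap(2)
E
```

```text
7.22 pos [0.49396 0.15392 0.06856] F [ 0.03 -0.1  -0.15] sdz 0.46 grip 0.0
offset tool x,y (units) [-0.03464126 -0.02124511]
```

Down to z≈0.0600.

move_arm:
  linear:
    - [-0.03,0,0.1]
    - [0,0,0.1]
    - [0,0,0.1]
    - [0,0,0.08]
    - [0,0,0.05]
  yaw: [0,0,0,0,0]
  jaw: [0,0,0,0,0]

```text
time_s: 7.63
tool_pos: [0.4947, 0.1532, 0.0599]
tool_rot: [[-0.986, -0.169, -0.0], [-0.169, 0.986, 0.0], [0.0, 0.0, -1.0]]
force: [-0.7, -0.0, 3.7]
gripper_width: 0.0004
grip_force: 1.5
```

Run:
```python
from h import *
tap(2)
```

```text
7.93 pos [0.49477 0.15324 0.06007] F [-0.33  0.13  2.68] sdz 0.32 grip 1.4087652694433928
offset tool x,y (units) [-0.00027434  0.01940455]
```

Key 2 gives like an up key: 2.7 N at 1.9 mm. On to key 3.

move_arm:
  linear:
    - [0,0,-0.25]
    - [0,0,-0.25]
    - [0,-0.5,0]
    - [0,-0.9,0]
    - [0,-0.9,0]
  yaw: [0,0,0,0,0]
  jaw: [0,0,0,0,0]

```text
time_s: 8.35
tool_pos: [0.5025, 0.1071, 0.0702]
tool_rot: [[-0.985, -0.171, 0.0], [-0.171, 0.985, -0.0], [-0.0, -0.0, -1.0]]
force: [0.2, -0.3, -0.8]
gripper_width: 0.0004
grip_force: 0.0
```

move_arm:
  linear:
    - [0,-0.7,0]
    - [0,-0.3,0]
    - [0,0,0.1]
    - [0,0,0]
    - [0,0,0]
  yaw: [0,0,0,0,0]
  jaw: [0,0,0,0,0]

```text
time_s: 8.77
tool_pos: [0.5056, 0.0889, 0.0678]
tool_rot: [[-0.985, -0.17, -0.0], [-0.17, 0.985, 0.0], [0.0, 0.0, -1.0]]
force: [-0.3, -0.1, 0.4]
gripper_width: 0.0007
grip_force: 0.0
```

Run:
```python
from h import *
tap(3)
```

```text
9.07 pos [0.50574 0.08897 0.06796] F [ 0.05  0.4  -0.04] sdz 0.41 grip 0.0
offset tool x,y (units) [-0.00386775 -0.02041829]
```

move_arm:
  linear:
    - [0,-0.02,0.1]
    - [0,0,0.1]
    - [0,0,0.1]
    - [0,0,0.06]
    - [0,0,0.04]
  yaw: [0,0,0,0,0]
  jaw: [0,0,0,0,0]

```text
time_s: 9.48
tool_pos: [0.506, 0.0877, 0.06]
tool_rot: [[-0.986, -0.169, 0.0], [-0.169, 0.986, 0.0], [-0.0, 0.0, -1.0]]
force: [-0.6, 0.2, 3.4]
gripper_width: 0.0008
grip_force: 1.5
```

Run:
```python
from h import *
tap(3)
```

```text
9.78 pos [0.50601 0.08775 0.06007] F [-0.54  0.29  3.3 ] sdz 0.5 grip 1.4159581437706947
offset tool x,y (units) [-0.00103544  0.04167771]
```

Key 3 is up as well. On to key 4.

move_arm:
  linear:
    - [0,0,-0.25]
    - [0,0,-0.25]
    - [0,-0.5,0]
    - [0,-0.9,0]
    - [0,-0.9,0]
  yaw: [0,0,0,0,0]
  jaw: [0,0,0,0,0]

```text
time_s: 10.2
tool_pos: [0.5138, 0.0417, 0.0702]
tool_rot: [[-0.985, -0.171, 0.0], [-0.171, 0.985, -0.0], [-0.0, -0.0, -1.0]]
force: [0.5, 0.5, -0.2]
gripper_width: 0.0006
grip_force: 0.0
```

move_arm:
  linear:
    - [0,-0.7,0]
    - [0,-0.25,0]
    - [0,0,0.1]
    - [0,0,0]
    - [0,0,0]
  yaw: [0,0,0,0,0]
  jaw: [0,0,0,0,0]

```text
time_s: 10.62
tool_pos: [0.5166, 0.0246, 0.0678]
tool_rot: [[-0.985, -0.17, -0.001], [-0.17, 0.985, 0.0], [0.0, 0.001, -1.0]]
force: [-0.2, -0.5, -0.5]
gripper_width: 0.0005
grip_force: 0.0
```

Run:
```python
from h import *
tap(4)
```

```text
10.92 pos [0.51684 0.02451 0.06795] F [-0.28 -0.24 -0.01] sdz 0.39 grip 0.0
offset tool x,y (units) [-0.00254274 -0.05043096]
```

move_arm:
  linear:
    - [0,-0.05,0.1]
    - [0,0,0.1]
    - [0,0,0.1]
    - [0,0,0.06]
    - [0,0,0.04]
  yaw: [0,0,0,0,0]
  jaw: [0,0,0,0,0]

```text
time_s: 11.33
tool_pos: [0.5172, 0.0226, 0.06]
tool_rot: [[-0.986, -0.169, 0.0], [-0.169, 0.986, -0.0], [-0.0, -0.0, -1.0]]
force: [-0.1, 0.1, 2.8]
gripper_width: 0.0005
grip_force: 1.5
```

Run:
```python
from h import *
tap(4)
```

```text
11.63 pos [0.5172  0.02265 0.06008] F [-0.68  0.03  2.99] sdz 0.46 grip 1.4159471355378628
offset tool x,y (units) [-0.00081839  0.04453046]
```

Keys 2, 3 and 4 are up, so key 1 is the latched one: it gave no sustained force at 59.6 mm and was stiff at 58.7 mm. I'm going back to it.

move_arm:
  linear:
    - [0,0,-0.4]
    - [0,0,-0.4]
    - [0,0.9,0]
    - [0,1,0]
    - [0,1,0]
  yaw: [0,0,0,0,0]
  jaw: [0,0,0,0,0]

```text
time_s: 12.05
tool_pos: [0.5075, 0.0802, 0.0769]
tool_rot: [[-0.986, -0.168, 0.001], [-0.168, 0.986, 0.0], [-0.001, -0.0, -1.0]]
force: [0.3, -0.4, 0.4]
gripper_width: 0.0001
grip_force: 0.0
```

move_arm:
  linear:
    - [0,1,0]
    - [0,1,0]
    - [0,1,0]
    - [0,1,0]
    - [0,1,0]
  yaw: [0,0,0,0,0]
  jaw: [0,0,0,0,0]

```text
time_s: 12.47
tool_pos: [0.4903, 0.1794, 0.0767]
tool_rot: [[-0.986, -0.169, 0.001], [-0.169, 0.986, 0.0], [-0.001, 0.0, -1.0]]
force: [-0.6, 0.1, 0.6]
gripper_width: 0.0006
grip_force: 0.0
```

move_arm:
  linear:
    - [0,1,0]
    - [0,0.6,0]
    - [0,0.4,0]
    - [0,0,0.4]
    - [0,0,0]
  yaw: [0,0,0,0,0]
  jaw: [0,0,0,0,0]

```text
time_s: 12.88
tool_pos: [0.483, 0.2169, 0.0669]
tool_rot: [[-0.986, -0.169, -0.001], [-0.169, 0.986, -0.001], [0.002, -0.001, -1.0]]
force: [-0.3, -1.0, -0.5]
gripper_width: 0.0004
grip_force: 0.0
```

Run:
```python
from h import *
tap(1)
```

```text
13.18 pos [0.4837  0.21647 0.06767] F [-0.14  0.26  0.16] sdz 0.44 grip 0.0
offset tool x,y (units) [-0.01059378  0.10959957]
```

move_arm:
  linear:
    - [0,0.1,0.1]
    - [0,0,0.1]
    - [0,0,0.1]
    - [0,0,0.08]
    - [0,0,0]
  yaw: [0,0,0,0,0]
  jaw: [0,0,0,0,0]

```text
time_s: 13.6
tool_pos: [0.483, 0.2197, 0.0599]
tool_rot: [[-0.986, -0.169, -0.001], [-0.169, 0.986, -0.0], [0.001, -0.0, -1.0]]
force: [-0.2, 0.1, 0.5]
gripper_width: 0.0004
grip_force: 0.0
```

Run:
```python
from h import *
tap(1)
```

```text
13.9 pos [0.48326 0.21978 0.06035] F [ 0.02 -0.35 -0.13] sdz 0.47 grip 0.0
offset tool x,y (units) [-0.00419498 -0.05702017]
```

No contact at 60.35 mm, which confirms key 1 is latched. I'm pressing it slowly.

move_arm:
  linear:
    - [0,0,0.06]
    - [0,0,0.06]
    - [0,0,0.06]
    - [0,0,0.06]
    - [0,0,0.03]
  yaw: [0,0,0,0,0]
  jaw: [0,0,0,0,0]

```text
time_s: 14.32
tool_pos: [0.4835, 0.22, 0.0557]
tool_rot: [[-0.986, -0.169, 0.001], [-0.169, 0.986, 0.0], [-0.001, 0.0, -1.0]]
force: [-1.1, -0.2, 8.4]
gripper_width: 0.0003
grip_force: 3.8
```

Run:
```python
from h import *
tap(1,3)
```

```text
14.47 pos [0.48355 0.21996 0.05563] F [-1.42 -0.61  6.88] sdz 0.02 grip 3.320606332272291
offset tool x,y (units) [ 0.0114415  -0.06357474]
```

A little further, to the stop.

move_arm:
  linear:
    - [0,0,0.03]
    - [0,0,0.03]
    - [0,0,0]
  yaw: [0,0,0]
  jaw: [0,0,0]

```text
time_s: 14.72
tool_pos: [0.4837, 0.22, 0.0553]
tool_rot: [[-0.986, -0.169, 0.001], [-0.169, 0.986, 0.0], [-0.001, 0.0, -1.0]]
force: [-3.8, -1.2, 15.0]
gripper_width: 0.0005
grip_force: 7.1
```

Run:
```python
from h import *
tap(1,3)
```

```text
14.87 pos [0.48369 0.22003 0.0553 ] F [-2.9  -1.64 14.25] sdz 0.72 grip 7.030978327020421
offset tool x,y (units) [ 0.01896807 -0.06563612]
```

It's at the stop with 14 N. I'll lift to about 60 mm to feel whether the key follows up.

move_arm:
  linear:
    - [0,0,-0.15]
    - [0,0,-0.14]
    - [0,0,0]
  yaw: [0,0,0]
  jaw: [0,0,0]

```text
time_s: 15.12
tool_pos: [0.4834, 0.2199, 0.0602]
tool_rot: [[-0.986, -0.169, 0.001], [-0.169, 0.986, 0.0], [-0.001, 0.0, -1.0]]
force: [-1.1, 0.8, 3.4]
gripper_width: 0.0002
grip_force: 1.4
```

Run:
```python
from h import *
tap(1,4)
```

```text
15.32 pos [0.48344 0.21993 0.0597 ] F [-0.37  0.23  3.55] sdz 0.51 grip 1.6503825690597296
offset tool x,y (units) [ 0.00604087 -0.06295816]
```

The key has sprung up and pushes back with 3 N at 59.7 mm, where there was none before. I'm retreating upward.

move_arm:
  linear:
    - [0,0,-0.3]
    - [0,0,-0.8]
    - [0,0,-1]
    - [0,0,-1]
    - [0,0,-0.5]
  yaw: [0,0,0,0,0]
  jaw: [0,0,0,0,0]

```text
time_s: 15.73
tool_pos: [0.484, 0.2201, 0.1335]
tool_rot: [[-0.986, -0.169, 0.002], [-0.169, 0.986, 0.001], [-0.002, 0.001, -1.0]]
force: [-0.5, 0.6, 1.1]
gripper_width: 0.0004
grip_force: 0.0
```

move_arm:
  linear:
    - [0,0,0]
    - [0,0,0]
    - [0,0,0]
    - [0,0,0]
    - [0,0,0]
  yaw: [0,0,0,0,0]
  jaw: [0,0,0,0,0]

```text
time_s: 16.15
tool_pos: [0.4826, 0.2195, 0.1305]
tool_rot: [[-0.986, -0.169, -0.002], [-0.169, 0.986, -0.001], [0.002, -0.001, -1.0]]
force: [-1.3, 0.5, 0.7]
gripper_width: 0.0008
grip_force: 0.0
```

Run:
```python
from h import *
tap(1,2); print(job_done())
```

```text
16.25 pos [0.48281 0.21957 0.13074] F [-0.98  0.06 -0.31] sdz 0.44 grip 0.0
offset tool x,y (units) [-0.02799364 -0.05062807]
the job is handed in; nothing more can be done
None
```

I tapped all four keys left to right, found key 1 latched, pressed it fully down (about 14 N) and it sprang back up; the job was handed in at about 16 s, with no verdict shown.

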